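# Lift a glass disc with a blade lifter and tip it into the weighing pan

## Task

At the glass packing bench, pick up the blade lifter by its handle, work its blade under the flat glass disc lying on the bench's blue sliding pad (push the disc and the loose stop bar behind it back along the pad until the bar meets its hidden end stop, then go on until the blade reaches right across under the disc), lift it on the blade and let it slide gently into the pan of the bench scale, so that it lies flat in the pan. Then put the lifter back flat on its rest block and let go. Touch the disc with the lifter only, never with the gripper, do not press the blade hard on the pad or ram the stop bar, do not drop it from a height, and leave the two tumblers and the tape roll alone.

Things in the scene. Friction and masses are not known exactly. Their poses are not given: they have to be found in the camera images.
- lifter: hand lifter, 250 g: flat steel blade 130 mm long, 76 mm wide, 2 mm thick, with an upright black handle. Origin on the blade's underside directly below the handle's centre; x points along the blade to its straight front edge (100 mm ahead of the origin; the blade also reaches 30 mm behind it), y across the blade, z up the handle. Starts lying on the rest block, blade roughly away from the robot
- lifter_handle (a point): the same lifter: point on the handle's axis, 55 mm above the blade's underside. The handle is an upright block 36 mm along the lifter's x, 24 mm along its y, from 2 to 85 mm above the blade's underside; same axes as the lifter
- lifter_nose (a point): the same lifter: middle of the blade's front edge, on its underside; same axes as the lifter
- disc: smooth, slippery white opal-glass disc, diameter 70 mm, 8 mm thick, about 80 g, lying flat on the pad. Its lower edge is bevelled: the underside is only 62 mm across and the bevel rises at 45 degrees to 4 mm above its underside, so the 2 mm blade gets under only if its front edge rides on the pad. It slides on a steel blade once this is tilted some 10 to 18 degrees. Origin at the centre of its underside, z up
- fence: aluminium stop bar, 22 mm (its x) by 172 mm (its y), 3.5 to 17 mm above the bench, running freely (0.1 N) between two dark guide rails. Pushed along its +x (square across it, away from the robot) it slides 5 to 55 mm, different each time, then stands firm; only then does the blade go under the disc. Origin at bench level under its centre
- fence_foot (a point): middle of the foot of the stop bar's front (-x) face, at the height of the pad's top; moves with the bar, axes as the bar. At the start the disc lies loose, 5 to 70 mm in front of this face
- rest: plain wooden rest block of the lifter, fixed: 110 mm (its x) by 60 mm (its y), top 24 mm above the bench. Origin at the centre of its underside. The lifter's origin starts about 20 mm behind the block's centre (to -x)
- scale: bench scale, fixed: white base 200 mm (x, from 112 mm in front to 88 mm behind) by 170 mm (y), 30 mm high, carrying a round steel pan. Origin at bench level below the pan's centre
- pan (a point): centre of the flat floor of the scale's round pan, 41 mm above the bench; the pan is 152 mm across inside, and its nearly upright rim, 3 mm thick and 162 mm across outside, stands 10 mm above the pan's floor
- pad: blue plastic pad fixed to the bench under the disc and the bar, smooth and slippery: 200 mm (its x, the bar's direction of travel) by 150 mm, top 3 mm above the bench; it reaches well beyond the disc on the robot's side. Origin at bench level
- tumbler_a: bystander: glass tumbler, 62 mm across, 110 mm high, standing; origin at its underside
- tumbler_b: bystander: a second tumbler like it
- tape: bystander: roll of clear tape, 96 mm across, 45 mm high, lying flat; origin at its underside
Things that resemble listed ones, but are neither listed nor needed, are in the scene too. What is shaped like the lifter but brown or green is not meant.

How it is judged:
By the outcome, as a careful person would: the job done as asked, in the order asked, and still so for the second after the job is handed in, with the robot touching nothing.
It also fails if it takes over 61 s, if anything falls off the work surface, if the arm or the gripper's body presses on something with over 40 N, if the wrist force passes 120 N, or if a joint passes its speed limit or range.

## Robot

A 6-joint arm with a two-finger parallel gripper is mounted at the origin on the work surface. World frame = base frame: x ahead of the robot, y to its left, z up, the work surface at z = 0. Lengths are in m, angles in rad, forces in N, time in s.
With the tool pointing down it reaches from about 0.4 to 0.825 m from the base axis. Payload 7 kg.
Tool frame: the origin (TCP) lies at the very end of the fingers, on their centre line; the grasp point (between the pads) lies 19 mm behind it; z points along the fingers, y is the line along which they close (so a half turn about z gives the same grasp; the last joint's range is limited). The gripper opens to 85 mm and grips with 20 to 120 N. Pads are 22 mm wide; open, the fingers measure 114 mm over their backs; the gripper's body (76 mm by 85 mm) begins 54 mm behind the grasp point. The pads swing forward as they close: fully open they stand 13 mm farther back than shut.
Start: joints at [-1.039, 0.359, 0.012, 0, -1.224, -0.288], TCP at [0.163, -0.655, 0.231] pointing down, gripper open.
Joint ranges: [-3.07, 3.07], [-1.43, 2.12], [-1.02, 1.25], [-3.03, 1.67], [-3.05, -0], [-3.03, 3.03]. Speed limits (rad/s): [2.39, 2.39, 3.01, 3.14, 3.14, 3.14].

## Interface

Orientations are given as a unit quaternion [w, x, y, z].
In Python, from rig import env, viewer, order gives the robot as it stands. The module is installed in compiled form; this text tells all that it offers.
- The arm moves only by the tool jog_arm, never from a script. Its argument "rows" is one flat list of numbers, 5 for each row, row after row: the closure, from 0 (fully open) to 1 (shut), then the shift along the tool's x, y, z each as a share of 0.02 m, from -1 to 1, then the turn about the tool's z as a share of 180 degrees, from -1 to 1. In form: [grip, dx, dy, dz, turn, grip, dx, dy, dz, turn, ...]. A call has 1 to 20 rows; each row shifts and turns the commanded pose from where the row before left it, along the tool's axes as they then stand; what a row does not reach is not made up. A row lasts 1/12 s, in which the tool goes at most 41.7 mm and 7.16 degrees, less where a joint would pass 70% of its speed; a pose out of reach is approached as far as the arm can. A call with a number of a shift or a turn outside -1 to 1 is refused whole. A call with a gripper value outside its range is refused whole. The fingers move at their own pace and stop on an object; "grip_force" is the grip in N (left out, the last holds). Time passes only in rows, so rows that do not move let the fingers close. It gives the time, the measured TCP pose, the force, the opening and the grip force at its end, in the units of the state.
- env.state(): the state, without advancing time (a new reading comes with each control period).
- viewer.snapshot(name): name is "scene" or "side" or "wrist"; returns (picture, depth): 384x512x3 uint8, blue, green, red; 384x512 float32, m along the optical axis (not along the pixel's ray), 0 where there is no reading.
- viewer.camera_model(name): a dict with "mtx" (3x3 intrinsics, pixels), "k1" (the pictures are not rectified: a ray, as slopes to the right and down, at radius r is drawn at 1 + k1 r^2 times it, then the intrinsics apply), "pose" (4x4, takes a point from camera to world coordinates). Camera axes: x right, y up, looking along -z (the intrinsics and any distortion apply to the point x, -y, -z); pixel columns grow to the right and rows downward; lengths in m; the calibration is good to about 2 mm. A picture is of the moment at which its call begins: read the wrist's pose just before it. camera_model takes no time and is no camera call; for the wrist camera it gives the pose at the moment of the call.
- order.job_done(): hands the job in; it is judged then, once.
The state is a dict: "t": time; "joints": joint angles; "qd": joint speeds; "tau": joint torques, N m; "position": TCP position; "tcp_rot": TCP orientation; "contact_force": force on the tool from outside, world axes, zero at the start; "wrist_torque": the same for the moment, N m; "width": finger opening in m; "grasp_force": force on a finger pad.
Only numpy, scipy, OpenCV 4.12 (cv2) and the standard library are available. Lean on these libraries where they do the work, as an engineer would, in place of code of your own. Each camera call takes 0.05 s, during which the arm holds its last target. There are 200 camera calls.

## Working session

There is one attempt and no reset: what is moved stays moved. The work goes in short steps, Python scripts to look and compute and a tool call to move; the robot and the scene stay as the last step left them, time stands still between calls to the robot, and variables do not carry over. Pictures are saved under pics/ and viewed, at most 11 in all, crops included, and the job is handed in when it is done.

Besides the shell and the picture viewer there is one more tool, called after "Call:" as name(argument=value, ...), one argument or row to a line, values as JSON. jog_arm: Moves the arm, as the interface text tells. Its arguments: {"type":"object","properties":{"rows":{"type":"array","items":{"type":"number","minimum":-1,"maximum":1}},"grip_force":{"type":"number"}},"required":["rows"]}

```bash
mkdir -p pics; cat > h.py <<'E'
import numpy as np, cv2
from rig import env, viewer, order
def snap(n,fn=None):
    m=viewer.camera_model(n); p,d=viewer.snapshot(n)
    if fn: cv2.imwrite('pics/'+fn,p); np.savez('pics/'+fn[:-4]+'.npz',p=p,d=d,mtx=m['mtx'],k1=m['k1'],pose=m['pose'])
    return p,d,m
def load(fn):
    z=np.load('pics/'+fn+'.npz'); return z['p'],z['d'],dict(mtx=z['mtx'],k1=float(z['k1']),pose=z['pose'])
def rays(m,uv):
    uv=np.array(uv,float).reshape(-1,1,2)
    return cv2.undistortPoints(uv,m['mtx'],np.array([m['k1'],0,0,0.]),).reshape(-1,2)
def world(m,uv,depth):
    s=rays(m,uv); z=np.array(depth).reshape(-1)
    c=np.c_[s[:,0]*z,-s[:,1]*z,-z]
    return c@m['pose'][:3,:3].T+m['pose'][:3,3]
def onplane(m,uv,h):
    s=rays(m,uv); r=np.c_[s[:,0],-s[:,1],-np.ones(len(s))]@m['pose'][:3,:3].T
    o=m['pose'][:3,3]; t=(h-o[2])/r[:,2]
    return o+r*t[:,None]
def cloud(d,m):
    v,u=np.mgrid[0:384,0:512]; W=world(m,np.c_[u.ravel(),v.ravel()],d.ravel()).reshape(384,512,3); W[d==0]=np.nan
    return W
E
python3 - <<'E'
from h import *
s=env.state(); print({k:np.round(v,3) for k,v in s.items()})
for n in ['scene','side']:
    p,d,m=snap(n,n+'0.png'); print(n,m['pose'].round(3).tolist(),m['k1'])
    cv2.imwrite(f'pics/{n}0b.png',cv2.resize(p,(800,600)))
E
```

```text
{'t': np.float64(0.0), 'joints': array([-1.039,  0.359,  0.011, -0.   , -1.224, -0.288]), 'qd': array([ 0.   ,  0.001, -0.001, -0.   , -0.   , -0.   ]), 'tau': array([-2.0000e-03, -5.8333e+01,  2.9341e+01,  6.9370e+00, -6.0000e-03,
        0.0000e+00]), 'position': array([ 0.163, -0.655,  0.23 ]), 'tcp_rot': array([-0.   , -0.122,  0.993,  0.001]), 'contact_force': array([-1.235,  0.13 ,  0.88 ]), 'wrist_torque': array([-0.013, -0.035, -0.003]), 'grasp_force': np.float64(0.0), 'width': np.float64(0.085)}
scene [[-0.847, -0.441, 0.296, 0.856], [0.531, -0.715, 0.455, 0.483], [0.011, 0.543, 0.84, 0.979], [0.0, 0.0, 0.0, 1.0]] -0.06549350474265651
side [[-0.87, 0.248, -0.426, -0.049], [-0.492, -0.403, 0.771, 1.097], [0.019, 0.881, 0.473, 0.767], [0.0, 0.0, 0.0, 1.0]] -0.06083796077947446
```

View pics/scene0b.png

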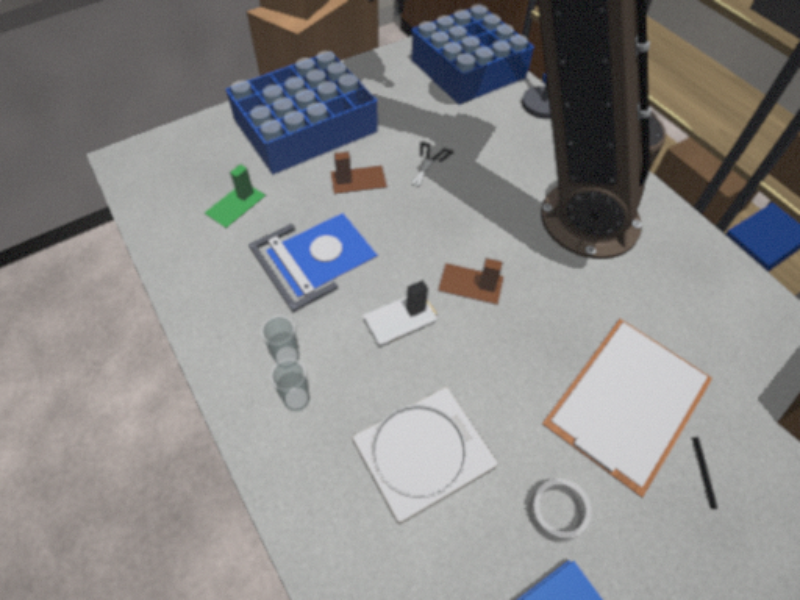

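View pics/side0b.png

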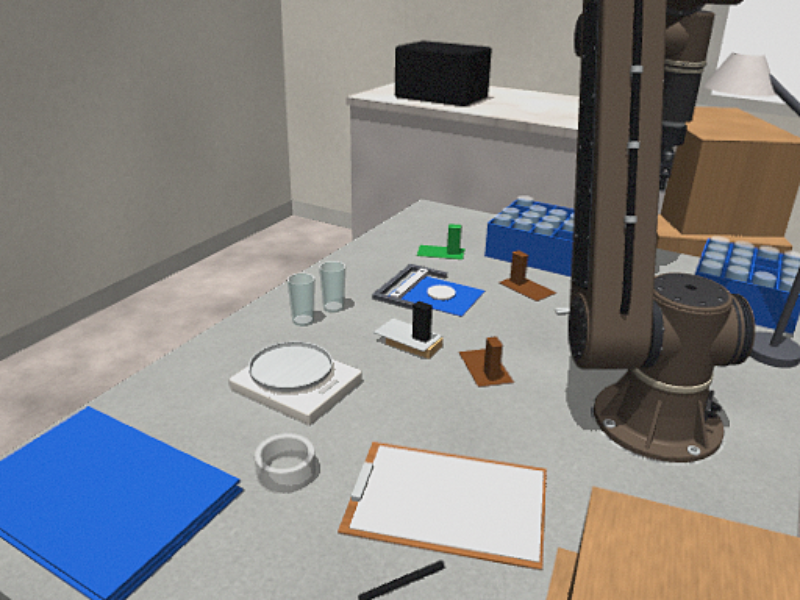

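The scene picture (800×600) shows the black-handled lifter at (415,300), the pad and disc at (325,248), the stop bar at (290,265), the scale pan at (420,450), the tumblers at (280,340) and (290,385), and the tape at (558,508). The side view agrees.

```bash
cat > est.py <<'E'
from h import *
for fn,pts in [('scene0',dict(handle_top=(417,286,.109),blade_c=(395,318,.026),nose_l=(364,318,.026),nose_r=(381,344,.026),disc=(326,247,.011),fence_a=(273,240,.017),fence_b=(308,292,.017),pan=(420,450,.041),padn=(344,215,.003),padr=(377,252,.003),tumA=(288,355,0),tumB=(297,400,0),tape=(558,520,0))),
 ('side0',dict(handle_top=(423,305,.109),disc=(441,292,.011),fence_a=(432,268,.017),fence_b=(393,296,.017),pan=(291,369,.041)))]:
    p,d,m=load(fn)
    W=cloud(d,m)
    for k,(u,v,h) in pts.items():
        u*=.64;v*=.64
        print(fn,k,onplane(m,[(u,v)],h)[0].round(3),W[int(v),int(u)].round(3))
E
python3 est.py
```

```text
scene0 handle_top [0.497 0.005 0.109] [0.5   0.005 0.111]
scene0 blade_c [0.543 0.001 0.026] [ 0.544 -0.002  0.026]
scene0 nose_l [ 0.595 -0.031  0.026] [ 0.59  -0.049 -0.001]
scene0 nose_r [0.597 0.037 0.026] [0.599 0.036 0.028]
scene0 disc [ 0.57  -0.241  0.011] [ 0.571 -0.244  0.009]
scene0 fence_a [ 0.663 -0.316  0.017] [ 0.664 -0.318  0.019]
scene0 fence_b [ 0.66  -0.152  0.017] [ 0.659 -0.154  0.018]
scene0 pan [0.651 0.256 0.041] [0.655 0.256 0.047]
scene0 padn [ 0.488 -0.309  0.003] [ 0.487 -0.31   0.004]
scene0 padr [ 0.479 -0.176  0.003] [ 0.477 -0.18  -0.002]
scene0 tumA [ 0.758 -0.05  -0.   ] [ 0.765 -0.018  0.061]
scene0 tumB [0.786 0.044 0.   ] [0.79  0.068 0.054]
scene0 tape [0.511 0.472 0.   ] [ 0.51   0.471 -0.001]
side0 handle_top [0.491 0.014 0.109] [0.497 0.008 0.105]
side0 disc [ 0.565 -0.23   0.011] [ 0.572 -0.243  0.007]
side0 fence_a [ 0.641 -0.33   0.017] [ 0.668 -0.38  -0.007]
side0 fence_b [ 0.65  -0.14   0.017] [ 0.659 -0.151  0.011]
side0 pan [0.645 0.264 0.041] [0.651 0.258 0.036]
```

Call:
jog_arm(
  rows=[0,0,0,0,0.039,0,0,0,0,0.039,0,-1,1,0,0,0,-1,1,0,0,0,-1,1,0,0,0,-1,1,0,0,0,-1,1,0,0,0,-1,1,0,0,0,-1,1,0,0,0,-1,1,0,0,0,-1,1,0,0,0,-1,1,0,0,0,-1,1,0,0,0,-1,1,0,0,0,-0.5,1,0,0,0,0,1,0,0,0,0,1,0,0,0,0,1,0,0,0,0,1,0,0,0,0,1,0,0],
)

```text
t: 1.77
position: [0.413, -0.2943, 0.2309]
tcp_rot: [-0.0, 0.001, 1.0, 0.0]
contact_force: [0.9, -0.6, -0.1]
width: 0.0852
grasp_force: 0.0
```

Call:
jog_arm(
  rows=[0,0,1,0,0,0,0,1,0,0,0,0,1,0,0,0,0,1,0,0,0,0,1,0,0,0,0,1,0,0,0,0,1,0,0,0,0,1,0,0,0,0,1,0,0,0,0,1,0,0,0,0,1,0,0,0,0,1,0,0,0,0,1,0,0,0,0,1,0,0,0,0,0,0,0],
)

```text
t: 3.02
position: [0.4137, -0.0132, 0.2313]
tcp_rot: [0.0, -0.0, 1.0, 0.0]
contact_force: [-0.8, 1.1, 0.5]
width: 0.0857
grasp_force: 0.0
```

```bash
python3 - <<'E'
from h import *
s=env.state(); print(s['t'],s['position'],s['tcp_rot'],s['joints'])
p,d,m=snap('wrist','w1.png'); print(m['pose'].round(3))
cv2.imwrite('pics/w1b.png',cv2.resize(p,(800,600)))
E
```

```text
3.0167 [ 0.41367905 -0.01324877  0.23127125] [ 1.24270541e-04 -2.28594111e-04  9.99999933e-01  2.57473953e-04] [ 4.49457915e-01 -9.10353462e-02 -5.21054540e-01 -3.91651460e-04
 -1.14032965e+00 -2.01963370e+00]
[[-0.002 -0.947 -0.321  0.33 ]
 [ 1.    -0.002 -0.    -0.014]
 [-0.    -0.321  0.947  0.374]
 [ 0.     0.     0.     1.   ]]
```

View pics/w1b.png

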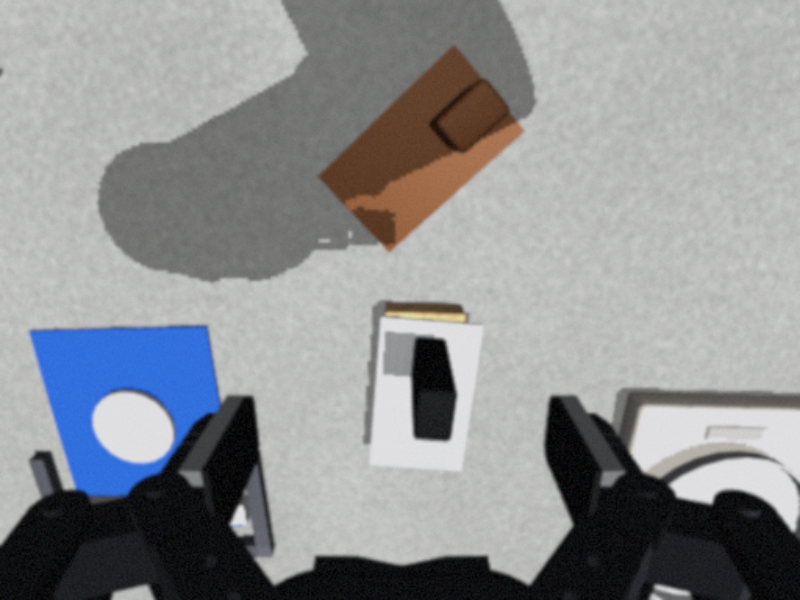

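The wrist picture shows the lifter blade with corners at (380,316), (483,324), (462,470) and (370,465), and the handle at about (430,390). The pad and disc are at lower left and the scale at right.

```bash
python3 - <<'E'
from h import *
p,d,m=load('w1')
W=onplane(m,np.array([(380,316),(483,324),(462,470),(370,465)])*.64,.026); print(W.round(4))
D=cloud(d,m)
# bright blade mask from depth
M=(np.abs(D[...,2]-.026)<.006)&(D[...,0]>.44)&(D[...,0]<.64)&(abs(D[...,1])<.07)&(p.min(2)>110)
print(M.sum(), cv2.minAreaRect(D[M][:,:2].astype(np.float32)))
T=(D[...,2]>.098)&(D[...,2]<.13)&(D[...,0]>.44)&(D[...,0]<.6)&(abs(D[...,1])<.05)
print(T.sum(), D[T].mean(0),cv2.minAreaRect(D[T][:,:2].astype(np.float32)), np.median(D[T][:,2]))
c=W[:,:2]; ax=(c[2]+c[3]-c[0]-c[1])/2; print('len',np.linalg.norm(ax),'yaw',np.degrees(np.arctan2(ax[1],ax[0])), 'wid',np.linalg.norm(c[1]-c[0]),np.linalg.norm(c[2]-c[3]),'yaw2',np.degrees(np.arctan2(*( (c[0]-c[1]+c[3]-c[2])[::-1]*[-1,1])[::-1])) )
ctr=c.mean(0); print('ctr',ctr,'origin',ctr-35e-3*ax/np.linalg.norm(ax))
# pad / disc from same view
B=(p[...,0]>150)&(p[...,2]<90)
print('pad',cv2.minAreaRect(D[B&(D[...,0]<.6)][:,:2].astype(np.float32)))
E
```

```text
[[ 0.4622 -0.0295  0.026 ]
 [ 0.4684  0.0465  0.026 ]
 [ 0.5982  0.0365  0.026 ]
 [ 0.5932 -0.0393  0.026 ]]
4442 ((0.5271921157836914, 0.0034341514110565186), (0.07654651254415512, 0.1367594599723816), 85.0392837524414)
961 [0.49162104 0.00571482 0.10839765] ((0.49449706077575684, 0.006094541400671005), (0.024187371134757996, 0.03592374175786972), 85.38572692871094) 0.10927908358329036
len 0.1307724533018595 yaw -4.352122230004154 wid 0.0762147562683439 0.07601906206745956 yaw2 -4.2065305764712155
ctr [0.53051456 0.0035478 ] origin [0.49561548 0.0062038 ]
pad ((0.5125972628593445, -0.18357084691524506), (0.1418294757604599, 0.30254003405570984), 19.86124038696289)
```

Call:
jog_arm(
  rows=[0,0,0.5,0,0.025,0,-1,0.15,0.5,0,0,-1,0,0.8,0,0,-1,0,1,0,0,-1,0,1,0,0,0,0,1,0,0,0,0,1,0,0,0,0,1,0,0,0,0,1,0,0,0,0,0.5,0,0,0,0,0,0],
)

```text
t: 3.98
position: [0.4918, -0.01, 0.0728]
tcp_rot: [-0.002, 0.04, 0.999, -0.001]
contact_force: [0.1, 0.2, -0.2]
width: 0.0852
grasp_force: 0.0
```

Call:
jog_arm(
  rows=[0,-0.12,0.82,0.34,0,0,0,0,0,0,1,0,0,0,0,1,0,0,0,0,1,0,0,0,0,1,0,0,0,0,1,0,0,0,0,1,0,0,0,0,1,0,0,0,0,1,0,0,0,0],
  grip_force=60,
)

```text
t: 4.82
position: [0.4975, 0.0071, 0.069]
tcp_rot: [0.0, 0.04, 0.999, -0.0]
contact_force: [-0.7, -1.9, 5.6]
width: 0.0231
grasp_force: 59.1
```

```bash
python3 - <<'E'
from h import *
s=env.state(); print(s['position'],s['tcp_rot'],s['width'],s['grasp_force'],s['contact_force'],s['wrist_torque'])
E
```

```text
[0.49751692 0.00713145 0.06898584] [ 1.72527376e-04  3.98905229e-02  9.99204034e-01 -1.20847110e-04] 0.023128641074987143 59.06900346279144 [-0.67493917 -1.9469481   5.60921854] [-0.68343704  0.45244898 -0.11535904]
```

Call:
jog_arm(
  rows=[1,0,0,-0.3,0,1,0,0,-0.7,0,1,0,0,-1,0,1,0.4,0,-1,0,1,0.5,-0.6,-1,0,1,0.5,-1,-1,0,1,0.5,-1,-0.5,0,1,0.5,-1,0,0,1,0.5,-1,0,0,1,0,-1,0,0,1,0,-1,0,0,1,0,-1,0,0,1,0,-1,0,0,1,0,-1,0,0,1,0,-1,0,0,1,0,-1,0,0,1,0,-1,0,0,1,0,-1,0,-0.03,1,0,0,0,0],
)

```text
t: 6.4
position: [0.4173, -0.2611, 0.1781]
tcp_rot: [-0.001, -0.009, 1.0, 0.0]
contact_force: [0.5, -0.2, -2.1]
width: 0.0234
grasp_force: 59.7
```

```bash
python3 - <<'E'
from h import *
s=env.state(); print(s['position'],s['tcp_rot'],s['width'],s['grasp_force'],s['contact_force'],s['wrist_torque'])
p,d,m=snap('wrist','w2.png')
cv2.imwrite('pics/w2b.png',cv2.resize(p,(800,600)))
E
```

```text
[ 0.41726668 -0.26109118  0.17813082] [-6.06391160e-04 -9.47088283e-03  9.99954964e-01  6.86808517e-05] 0.02343994265754349 59.72241997718811 [ 0.45835528 -0.23632625 -2.12147683] [-0.08079367  0.04124148 -0.00355312]
```

View pics/w2b.png

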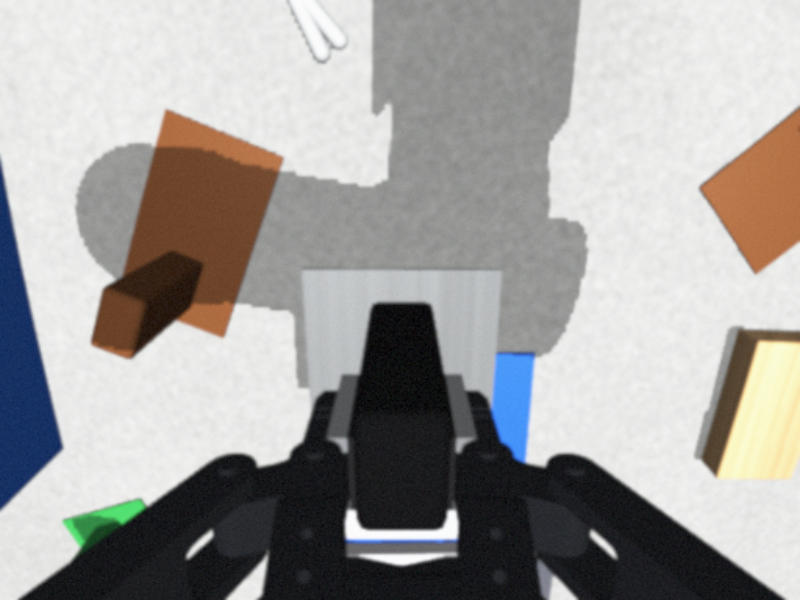

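The wrist picture shows the lifter held square to the gripper. Its blade rear edge runs level from (303,269) to (502,270). Next I'll enlarge the pad region.

```bash
python3 - <<'E'
from h import *
p,d,m=load('scene0')
c=p[128:205,150:250]; cv2.imwrite('pics/c1.png',cv2.resize(c,None,fx=7.5,fy=7.5,interpolation=cv2.INTER_CUBIC))
for fn in ['scene0','w1']:
    p,d,m=load(fn)
    P=onplane(m,[(u,v) for v in range(384) for u in range(512)],.011).reshape(384,512,3)
    M=((p.min(2)>(130))&(np.hypot(P[...,0]-.57,P[...,1]+.241)<.048)).astype(np.uint8)
    n,l,st,ce=cv2.connectedComponentsWithStats(M); i=1+st[1:,4].argmax()
    pts=P[l==i][:,:2]; print(fn,'disc',pts.mean(0),np.ptp(pts,axis=0),cv2.minEnclosingCircle(pts.astype(np.float32)), 2*np.sqrt((l==i).sum()*np.abs(np.linalg.det(np.array([P[165,205,:2]-P[165,204,:2],P[166,204,:2]-P[165,204,:2]])))/np.pi))
E
```

```text
scene0 disc [ 0.57195165 -0.24130462] [0.07017614 0.07248847] ((0.5707443952560425, -0.2413785606622696), 0.0369410403072834) 0.07145895786252474
w1 disc [ 0.56919717 -0.24152238] [0.07106972 0.07099947] ((0.5698981881141663, -0.24175375699996948), 0.035989973694086075) 0.0573005005536233
```

View pics/c1.png

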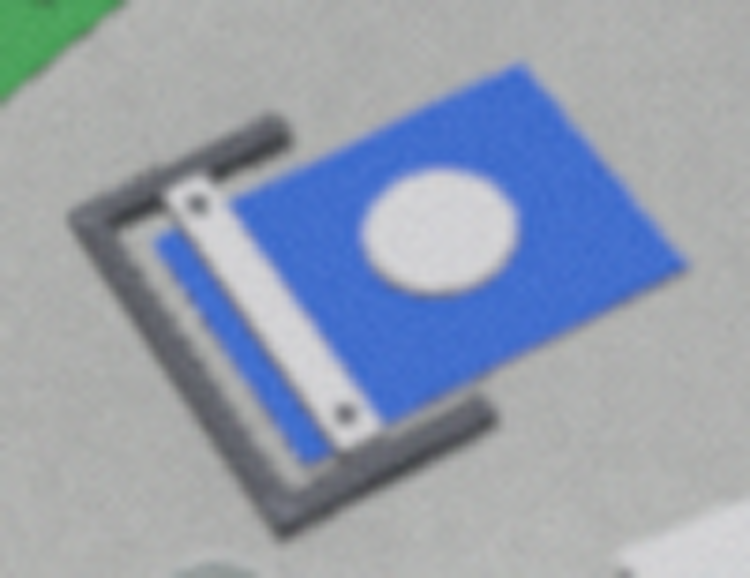

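The crop shows the bar screws at (198,203) and (346,413), pad corners at (522,62), (690,266), (312,465) and (160,240), and the disc centre at (440,232).

```bash
python3 - <<'E'
from h import *
p,d,m=load('scene0')
f=lambda a,h: onplane(m,[(150+(X+.5)/7.5-.5,128+(Y+.5)/7.5-.5) for X,Y in a],h)[:,:2]
b=f([(198,203),(346,413)],.017); q=f([(522,62),(690,266),(312,465),(160,240)],.003)
fr=f([(240,205),(385,418)],.0035); print('front foot',fr)
yw=lambda v: np.degrees(np.arctan2(-v[0],v[1]))
print('bar',b,b.mean(0),yw(b[1]-b[0])); print('pad',q,q.mean(0),'yaw',yw(q[1]-q[0]),yw(q[2]-q[3]),np.degrees(np.arctan2(*((q[3]-q[0])[::-1]))),np.degrees(np.arctan2(*((q[2]-q[1])[::-1]))))
E
```

```text
front foot [[ 0.64196625 -0.30910405]
 [ 0.63996095 -0.1665666 ]]
bar [[ 0.66090332 -0.30942027]
 [ 0.65621434 -0.16886061]] [ 0.65855883 -0.23914044] 1.9106395752863756
pad [[ 0.48672367 -0.31795259]
 [ 0.48160904 -0.16858748]
 [ 0.67851859 -0.16156293]
 [ 0.6824585  -0.31030203]] [ 0.58232745 -0.23960126] yaw 1.9611814072410942 1.5173389490406677 2.2383426799764 2.0431029135840744
```

Call:
jog_arm(
  rows=[1,0.235,0.715,0,-0.005,1,0,0,1,0,1,0,0,1,0,1,0,0,1,0,1,0,0,1,0,1,0,0,1,0,1,0,0,0.7,0,1,0,0,0.3,0,1,0,0,0,0,1,0,0,0,0],
)

```text
t: 7.28
position: [0.4132, -0.2446, 0.0589]
tcp_rot: [-0.0, -0.015, 1.0, -0.0]
contact_force: [0.3, -0.3, -1.9]
width: 0.0235
grasp_force: 59.9
```

```bash
python3 - <<'E'
from h import *
s=env.state(); print(s['position'],s['tcp_rot'],s['contact_force'],s['wrist_torque'])
p,d,m=snap('scene','s3.png')
c=p[110:215,150:290]; cv2.imwrite('pics/s3c.png',cv2.resize(c,None,fx=5.5,fy=5.5,interpolation=cv2.INTER_CUBIC))
E
```

```text
[ 0.41324632 -0.2446099   0.0588658 ] [-9.40446951e-05 -1.51173766e-02  9.99885721e-01 -2.54524742e-05] [ 0.264064   -0.329473   -1.91895469] [-0.00560003  0.00380387  0.0014258 ]
```

View pics/s3c.png

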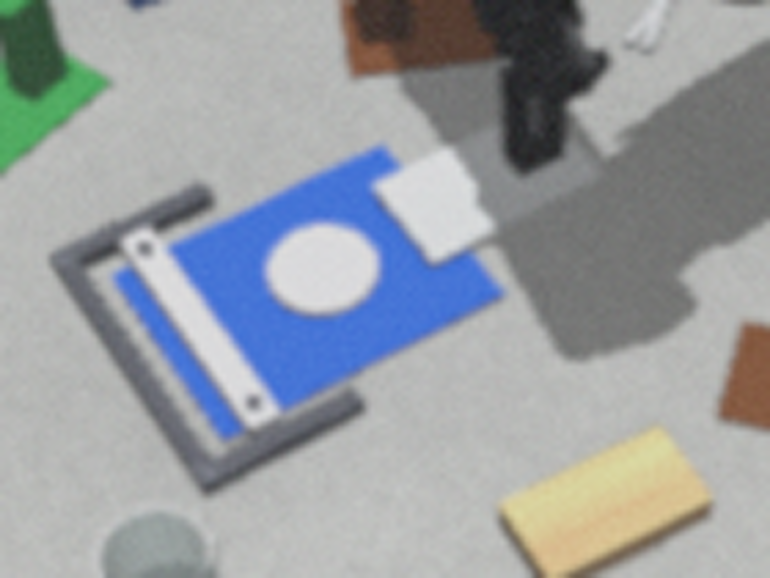

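The crop shows the blade nose edge from (373,186) to (435,263) and the disc centre at (322,268), with the blade clear of the disc.

```bash
python3 - <<'E'
from h import *
p,d,m=load('s3')
f=lambda a,h: onplane(m,[(150+(X+.5)/5.5-.5,110+(Y+.5)/5.5-.5) for X,Y in a],h)[:,:2]
n=f([(373,186),(435,263)],.015); print(n,n.mean(0),np.linalg.norm(n[1]-n[0]))
print(f([(322,268)],.011),f([(146,247),(254,403)],.017))
D=cloud(d,m); print('z nose',[np.median(D[v-1:v+2,u-1:u+2,2]) for u,v in [(222,147),(228,152),(231,148)]],'disc',np.median(D[156:161,206:212,2]),'pad',np.median(D[168:171,205:210,2]),np.median(D[145:148,205:209,2]))
E
```

```text
[[ 0.5138715  -0.28017682]
 [ 0.51137058 -0.2046356 ]] [ 0.51262104 -0.24240621] 0.07558260158128703
[[ 0.57218297 -0.24116906]] [[ 0.66015062 -0.30964708]
 [ 0.65642801 -0.1679208 ]]
z nose [np.float64(0.01602272544063288), np.float64(0.01686497538065823), np.float64(0.01629578559096001)] disc 0.01192650327782463 pad 0.003572205020256458 0.0031331369069809156
```

Call:
jog_arm(
  rows=[1,0,0,0.3,0,1,0,0,0.15,0,1,0,0,0.03,0,1,0,0,0,0,1,0,0,0,0],
)

```text
t: 7.75
position: [0.413, -0.2449, 0.049]
tcp_rot: [0.0, -0.015, 1.0, -0.0]
contact_force: [-0.2, 0.3, -2.1]
width: 0.0232
grasp_force: 60.0
```

Call:
jog_arm(
  rows=[1,0,0,0.04,0,1,0,0,0,0,1,0,0,0,0],
)

```text
t: 8.0
position: [0.413, -0.2449, 0.0481]
tcp_rot: [0.0, -0.015, 1.0, 0.0]
contact_force: [-0.0, 0.6, -2.3]
width: 0.0234
grasp_force: 60.0
```

Call:
jog_arm(
  rows=[1,0,0,0.03,0,1,0,0,0,0,1,0,0,0,0],
)

```text
t: 8.25
position: [0.4132, -0.2449, 0.0478]
tcp_rot: [0.0, -0.015, 1.0, -0.0]
contact_force: [-0.9, 0.4, 1.7]
width: 0.0234
grasp_force: 60.6
```

Call:
jog_arm(
  rows=[1,0,0,0.03,0,1,0,0,0,0,1,0,0,0,0],
)

```text
t: 8.5
position: [0.4134, -0.2451, 0.0475]
tcp_rot: [0.001, -0.015, 1.0, -0.0]
contact_force: [-2.8, -0.2, 6.9]
width: 0.0234
grasp_force: 61.4
```

Call:
jog_arm(
  rows=[1,0,0,0.03,0,1,0,0,0,0,1,0,0,0,0],
)

```text
t: 8.75
position: [0.4135, -0.2452, 0.0472]
tcp_rot: [0.001, -0.015, 1.0, -0.0]
contact_force: [-4.1, -0.1, 10.7]
width: 0.0236
grasp_force: 61.6
```

Call:
jog_arm(
  rows=[1,0,0,-0.05,0,1,-0.2,0,0,0,1,-0.3,0,0,0,1,-0.3,0,0,0,1,-0.3,0,0,0,1,-0.3,0,0,0,1,-0.3,0,0,0,1,-0.3,0,0,0],
)

```text
t: 9.42
position: [0.4533, -0.2439, 0.0478]
tcp_rot: [-0.0, -0.015, 1.0, -0.0]
contact_force: [-4.5, -0.3, 10.7]
width: 0.0234
grasp_force: 61.7
```

Call:
jog_arm(
  rows=[1,-0.3,0,0,0,1,-0.3,0,0,0,1,-0.3,0,0,0,1,-0.1,0,0,0],
)

```text
t: 9.75
position: [0.4739, -0.2433, 0.0479]
tcp_rot: [-0.0, -0.015, 1.0, -0.0]
contact_force: [-5.5, -0.2, 11.7]
width: 0.0231
grasp_force: 62.0
```

```bash
cat > trk.py <<'E'
from h import *
import sys
s=env.state(); print(s['t'],s['position'].round(4),s['contact_force'].round(2),s['wrist_torque'].round(2))
p,d,m=snap('scene',sys.argv[1]+'.png'); D=cloud(d,m)
c=p[110:215,150:290]; cv2.imwrite('pics/%sc.png'%sys.argv[1],cv2.resize(c,None,fx=5.5,fy=5.5,interpolation=cv2.INTER_CUBIC))
P=lambda h:onplane(m,[(u,v) for v in range(384) for u in range(512)],h).reshape(384,512,3)
# profile along x through lane y=-.29 (beside blade): bar; bright pixels at bar height
Q=P(.017); lane=(Q[...,1]>-.315)&(Q[...,1]<-.295)&(Q[...,0]>.6)&(Q[...,0]<.76)&(p.min(2)>140)
print('bar x in left lane',np.percentile(Q[lane][:,0],[5,50,95]).round(4) if lane.sum() else None, lane.sum())
lane=(Q[...,1]>-.185)&(Q[...,1]<-.175)&(Q[...,0]>.6)&(Q[...,0]<.76)&(p.min(2)>140)
print('bar x in right lane',np.percentile(Q[lane][:,0],[5,50,95]).round(4) if lane.sum() else None, lane.sum())
E
python3 trk.py s4
```

```text
9.75 [ 0.4739 -0.2433  0.0479] [-5.52 -0.21 11.74] [0.16 1.95 0.06]
bar x in left lane [0.6103 0.6876 0.7543] 151
bar x in right lane [0.649  0.7183 0.7558] 64
```

Call:
jog_arm(
  rows=[1,0,0,-0.04,0,1,0,0,0,0],
)

```text
t: 9.97
position: [0.4733, -0.243, 0.0479]
tcp_rot: [-0.0, -0.015, 1.0, 0.0]
contact_force: [-0.5, -0.1, 1.1]
width: 0.0232
grasp_force: 60.4
```

Call:
jog_arm(
  rows=[1,0,0,-0.02,0,1,0,0,0,0],
)

```text
t: 10.13
position: [0.4728, -0.2429, 0.0481]
tcp_rot: [-0.0, -0.015, 1.0, 0.0]
contact_force: [-0.2, -0.8, -2.9]
width: 0.0234
grasp_force: 59.9
```

View pics/s4c.png

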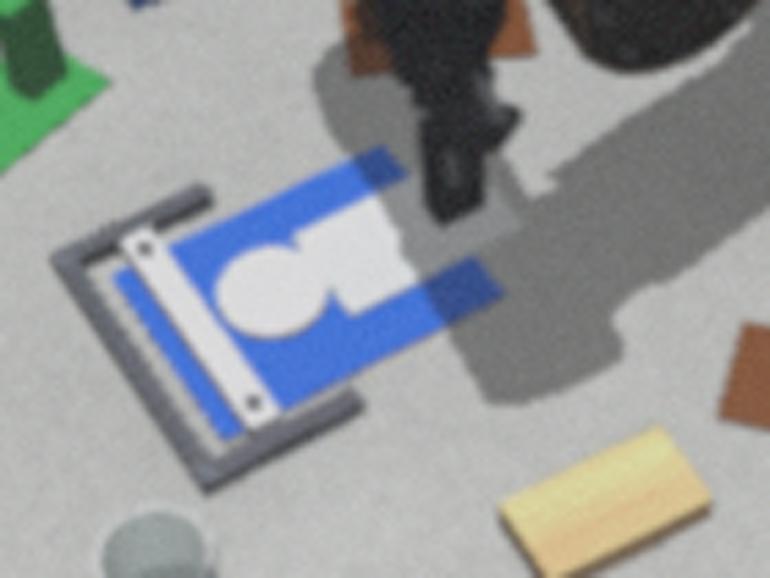

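The crop shows the blade nose against the near edge of the disc, at about (315,270), and the bar has not moved yet.

Call:
jog_arm(
  rows=[1,-0.2,0,0.02,0,1,-0.3,0,0,0,1,-0.3,0,0,0,1,-0.3,0,0,0,1,-0.3,0,0,0],
)

```text
t: 10.55
position: [0.5016, -0.2422, 0.0479]
tcp_rot: [-0.0, -0.015, 1.0, 0.0]
contact_force: [-3.4, 0.6, 0.5]
width: 0.0233
grasp_force: 60.3
```

```bash
cat > trk.py <<'E'
from h import *
import sys
yaw=np.radians(1.95); ex=np.array([np.cos(yaw),np.sin(yaw)]); ey=np.array([-ex[1],ex[0]])
def rect(p,m,c,nx0,nx1,ny,h,r=.0005):
    a=np.arange(nx0,nx1,r); b=np.arange(-ny,ny,r)
    A,B=np.meshgrid(a,b); XY=c+A[...,None]*ex+B[...,None]*ey
    X=np.dstack([XY,np.full(A.shape,h)]).reshape(-1,3)
    C=(X-m['pose'][:3,3])@m['pose'][:3,:3]; C*=[1,-1,-1]
    uv=cv2.projectPoints(C,np.zeros(3),np.zeros(3),m['mtx'],np.array([m['k1'],0,0,0.]))[0].reshape(A.shape+(2,)).astype(np.float32)
    return cv2.remap(p,uv[...,0],uv[...,1],cv2.INTER_CUBIC)
s=env.state(); print(s['t'],s['position'].round(4),s['contact_force'].round(2),s['wrist_torque'].round(2))
p,d,m=snap('scene',sys.argv[1]+'.png')
q,_,m0=load('scene0')
for c in [(.6605,-.3095),(.6563,-.1684)]:
    T=rect(q,m0,np.array(c),-.014,.014,.010,.017); I=rect(p,m,np.array(c),-.019,.084,.011,.017)
    R=cv2.matchTemplate(I,T,cv2.TM_CCOEFF_NORMED); _,v,_,l=cv2.minMaxLoc(R); print('bar shift mm',-5+.5*l[0],round(v,2))
cs=np.array([.571,-.2413])
I=rect(p,m,cs,-.09,.16,.06,.011); cv2.imwrite('pics/%sr.png'%sys.argv[1],cv2.resize(I,None,fx=1.5,fy=1.5))
E
python3 trk.py s5
```

```text
10.55 [ 0.5016 -0.2422  0.0479] [-3.44  0.62  0.53] [ 0.12  1.3  -0.02]
bar shift mm 20.5 0.97
bar shift mm 20.5 0.97
```

Call:
jog_arm(
  rows=[1,-0.25,0,0,0,1,-0.25,0,0,0],
)

```text
t: 10.77
position: [0.5112, -0.2418, 0.048]
tcp_rot: [-0.0, -0.015, 1.0, 0.0]
contact_force: [-1.2, 0.5, -1.9]
width: 0.0233
grasp_force: 60.0
```

```bash
python3 trk.py s6
```

```text
10.7667 [ 0.5112 -0.2418  0.048 ] [-1.16  0.51 -1.87] [0.06 0.36 0.04]
bar shift mm 20.5 0.97
bar shift mm 20.5 0.98
```

Call:
jog_arm(
  rows=[1,-0.25,0,0.015,0,1,-0.25,0,0,0,1,-0.25,0,0,0,1,-0.25,0,0,0,1,-0.25,0,0,0],
)

```text
t: 11.23
position: [0.5364, -0.2412, 0.048]
tcp_rot: [-0.0, -0.015, 1.0, -0.0]
contact_force: [-3.6, -0.7, 3.6]
width: 0.0236
grasp_force: 60.8
```

Call:
jog_arm(
  rows=[1,-0.25,0,0,0,1,-0.25,0,0,0,1,-0.25,0,0,0,1,-0.25,0,0,0,1,-0.1,0,0,0],
)

```text
t: 11.65
position: [0.5589, -0.2405, 0.048]
tcp_rot: [0.0, -0.015, 1.0, -0.0]
contact_force: [-4.5, -0.5, 6.4]
width: 0.0231
grasp_force: 61.2
```

```bash
python3 trk.py s7
```

```text
11.65 [ 0.5589 -0.2405  0.048 ] [-4.48 -0.49  6.44] [0.16 1.65 0.04]
bar shift mm 20.5 0.97
bar shift mm 20.5 0.97
```

View pics/s7r.png

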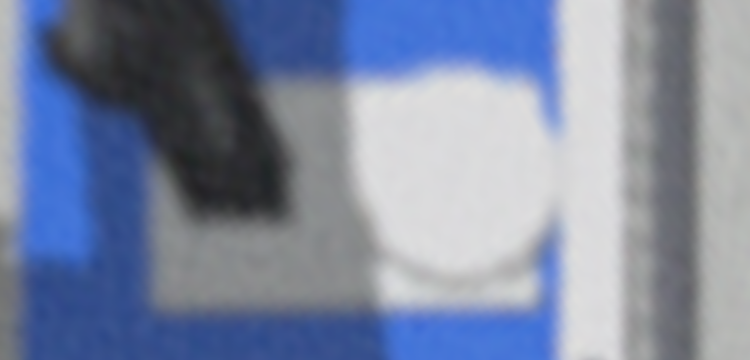

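The rectified view (3 px/mm) shows the blade under the disc. The nose is at column 540, and the disc's far edge and the bar face are both at about 557, so roughly 7 mm remain.

Call:
jog_arm(
  rows=[1,-0.1,0,-0.02,0,1,-0.1,0,0,0,1,-0.1,0,0,0,1,0,0,0,0],
)

```text
t: 12.03
position: [0.5644, -0.2402, 0.048]
tcp_rot: [0.0, -0.015, 1.0, 0.0]
contact_force: [-0.4, -0.3, 0.3]
width: 0.0234
grasp_force: 60.5
```

```bash
python3 trk.py s8; python3 - <<'E'
import cv2,numpy as np
for n in ['s7r','s8r']:
    I=cv2.imread(f'pics/{n}.png'); 
    for r in [(292,300),(165,180)]:
        g=I[r[0]:r[1],480:600].astype(float).mean(0); b=g[:,2]; print(n,r,b[::4].astype(int))
E
```

```text
12.0333 [ 0.5644 -0.2402  0.048 ] [-0.38 -0.29  0.31] [ 0.12  0.46 -0.02]
bar shift mm 20.5 0.97
bar shift mm 20.5 0.97
s7r (292, 300) [186 190 191 193 196 196 195 195 195 198 200 197 189 176 156 133 115 107
 116 137 164 189 206 217 222 220 220 220 220 219]
s7r (165, 180) [218 218 218 217 217 218 218 218 218 217 216 216 217 217 217 217 218 217
 214 213 212 213 214 216 217 218 218 219 219 219]
s8r (292, 300) [188 191 191 195 199 199 197 196 197 200 203 202 202 200 198 198 196 191
 188 187 192 201 209 216 220 219 218 219 219 220]
s8r (165, 180) [217 217 218 218 219 219 219 219 218 217 218 218 218 218 218 217 216 215
 213 213 214 215 215 216 218 218 218 218 218 217]
```

Call:
jog_arm(
  rows=[1,-0.07,0,0,0,1,-0.06,0,0,0,1,0,0,0,0],
)

```text
t: 12.33
position: [0.5667, -0.2402, 0.048]
tcp_rot: [-0.0, -0.015, 1.0, 0.0]
contact_force: [-0.5, 0.9, -1.5]
width: 0.0233
grasp_force: 60.2
```

Call:
jog_arm(
  rows=[1,-0.05,0,0,0,1,0,0,0,0,1,0,0,-0.1,0,1,0,0,-0.2,0,1,0,0,-0.3,0,1,0,0,-0.4,0,1,0,0,-0.4,0,1,0,0,-0.3,0,1,0,0,-0.1,0,1,0,0,0,0],
  grip_force=90,
)

```text
t: 13.17
position: [0.5681, -0.2402, 0.0854]
tcp_rot: [0.001, -0.015, 1.0, -0.0]
contact_force: [0.1, 0.1, -3.8]
width: 0.0233
grasp_force: 88.2
```

```bash
python3 - <<'E'
from h import *
s=env.state(); print(s['t'],s['position'].round(4),s['contact_force'].round(2),s['wrist_torque'].round(2))
p,d,m=snap('scene','s9.png'); D=cloud(d,m)
c=p[110:215,150:290]; cv2.imwrite('pics/s9c.png',cv2.resize(c,None,fx=5.5,fy=5.5,interpolation=cv2.INTER_CUBIC))
def fit(M,zb):
    q=D[M]; q=q[abs(q[:,2]-zb)<.01]; A=np.c_[q[:,:2],np.ones(len(q))]; k=np.linalg.lstsq(A,q[:,2],rcond=None)[0]; return len(q),np.degrees(k[:2]).round(2),q.mean(0).round(4)
M=(abs(D[...,2]-(s['position'][2]-.035))<.006)&(D[...,0]>.59)&(D[...,0]<.668)&(abs(D[...,1]+.24)<.035)
print(fit(M,s['position'][2]-.035))
E
```

```text
13.1667 [ 0.5681 -0.2402  0.0854] [ 0.06  0.05 -3.77] [ 0.02  0.16 -0.01]
(304, array([ 0.24, -0.35]), array([ 0.6334, -0.2373,  0.0505]))
```

View pics/s9c.png

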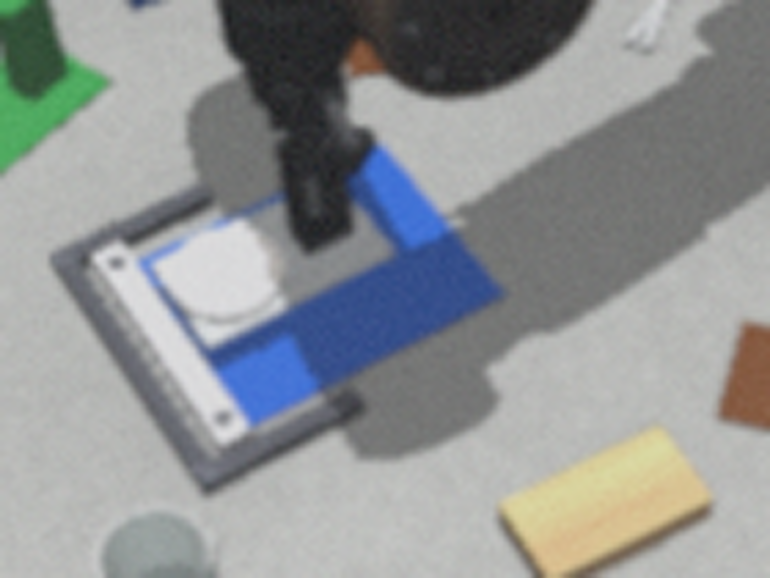

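The crop shows the disc riding on the blade at (220,270), clear of the pad and level. Next I'll refine the pan centre.

```bash
python3 - <<'E'
from h import *
for fn in ['scene0','side0']:
    p,d,m=load(fn)
    r=.0005; c=np.array([.651,.257]); a=np.arange(-.11,.11,r)
    for h in (.051,):
        A,B=np.meshgrid(a,a); X=np.dstack([c[0]+A,c[1]+B,np.full(A.shape,h)]).reshape(-1,3)
        C=(X-m['pose'][:3,3])@m['pose'][:3,:3]*[1,-1,-1]
        uv=cv2.projectPoints(C,np.zeros(3),np.zeros(3),m['mtx'],np.array([m['k1'],0,0,0.]))[0].reshape(A.shape+(2,)).astype(np.float32)
        I=cv2.cvtColor(cv2.remap(p,uv[...,0],uv[...,1],cv2.INTER_CUBIC),cv2.COLOR_BGR2GRAY).astype(np.float32)
        th=np.linspace(0,2*np.pi,180)
        best=min((cv2.remap(I,((dx+R*np.cos(th)+.11)/r).astype(np.float32)[None],((dy+R*np.sin(th)+.11)/r).astype(np.float32)[None],cv2.INTER_LINEAR).mean(),dx,dy,R) for dx in np.arange(-.016,.016,.001) for dy in np.arange(-.016,.016,.001) for R in (.076,.0775,.079,.0805))
        print(fn,best,c+np.array(best[1:3]), I.mean())
    D=cloud(d,m); q=D[(D[...,2]>.046)&(D[...,2]<.058)&(np.hypot(D[...,0]-.651,D[...,1]-.257)<.1)][:,:2]
    if len(q)>10: print(len(q),cv2.minEnclosingCircle(q.astype(np.float32)))
E
```

```text
scene0 (np.float32(164.58482), np.float64(0.005000000000000018), np.float64(-0.001999999999999988), 0.0775) [0.656 0.255] 192.90723
274 ((0.6546341776847839, 0.2542726397514343), 0.08120475709438324)
side0 (np.float32(101.03127), np.float64(-0.0059999999999999915), np.float64(0.008000000000000021), 0.0775) [0.645 0.265] 191.40128
125 ((0.6536354422569275, 0.25618216395378113), 0.08360659331083298)
```

Call:
jog_arm(
  rows=[1,0,0,-0.15,0,1,0,0,-0.3,0,1,0,0,-0.4,0,1,0,0.1,-0.4,0,1,0,0.2,-0.3,0,1,0,0.3,-0.15,0,1,0,0.4,0,0,1,0,0.5,0,0,1,0,0.6,0,0,1,0,0.7,0,0,1,0,0.8,0,0,1,0,0.9,0,0,1,0,0.9,0,0,1,0,0.9,0,0,1,0,0.9,0,0,1,0,0.9,0,0,1,0,0.9,0,0,1,0,0.9,0,0,1,0,0.9,0,0,1,0,0.9,0,0],
)

```text
t: 14.88
position: [0.5598, -0.0043, 0.118]
tcp_rot: [-0.0, -0.015, 1.0, -0.0]
contact_force: [0.1, 0.0, -3.3]
width: 0.0233
grasp_force: 88.2
```

Call:
jog_arm(
  rows=[1,0,0.9,0,0,1,0,0.9,0,0,1,0,0.9,0,0,1,0,0.9,0,0,1,0,0.9,0,0,1,0,0.9,0,0,1,0,0.9,0,0,1,0,0.9,0,0,1,0,0.9,0,0,1,0,0.8,0,0,1,0,0.7,0,0,1,0,0.6,0,0,1,-0.1,0.5,0,0,1,-0.2,0.4,0,0,1,-0.3,0.3,0,0,1,-0.4,0.2,0,0,1,-0.4,0.1,0,0,1,-0.3,0,0,0,1,-0.2,0,0,0,1,-0.1,0,0,0],
)

```text
t: 16.55
position: [0.5942, 0.2282, 0.1178]
tcp_rot: [-0.0, -0.015, 1.0, -0.0]
contact_force: [0.1, -0.5, -3.6]
width: 0.023
grasp_force: 88.3
```

```bash
cat > lk.py <<'E'
from h import *
import sys
s=env.state(); P=s['position']; print(s['t'],P.round(4),s['tcp_rot'].round(4),s['contact_force'].round(2),s['wrist_torque'].round(2))
p,d,m=snap('scene',sys.argv[1]+'.png'); D=cloud(d,m)
x0,x1,y0,y1=[float(v) for v in sys.argv[2:6]]; z0,z1=float(sys.argv[6]),float(sys.argv[7])
M=(D[...,2]>z0)&(D[...,2]<z1)&(D[...,0]>x0)&(D[...,0]<x1)&(D[...,1]>y0)&(D[...,1]<y1)&(p.min(2)>90)
q=D[M]; k=np.linalg.lstsq(np.c_[q[:,:2],np.ones(len(q))],q[:,2],rcond=None)[0]
print('n',len(q),'slope deg x,y',np.degrees(np.arctan(k[:2])).round(2),'mean',q.mean(0).round(4))
# z map
for y in np.arange(y0,y1,.02):
    print('y %.2f'%y,[ (lambda v: round(float(np.median(v))*1000) if len(v)>2 else None)(D[(abs(D[...,0]-x)<.005)&(abs(D[...,1]-y)<.01)][:,2]) for x in np.arange(x0,x1+.001,.01)])
E
python3 lk.py t1 .63 .74 .20 .32 .06 .12
```

```text
16.55 [0.5942 0.2282 0.1178] [-2.000e-04 -1.450e-02  9.999e-01 -2.000e-04] [ 0.06 -0.53 -3.61] [-0.02  0.13  0.02]
n 620 slope deg x,y [-1.77 -4.48] mean [0.6631 0.2352 0.0819]
y 0.20 [551, 447, 82, 83, 83, 82, 59, 42, 43, 32, 31, 5]
y 0.22 [553, 471, 85, 84, 84, 84, 74, 42, 41, 43, 31, 12]
y 0.24 [284, 469, 85, 84, 84, 84, 77, 42, 42, 42, 41, 21]
y 0.26 [460, 467, 75, 76, 76, 74, 44, 42, 41, 42, 41, 26]
y 0.28 [42, 42, 41, 42, 42, 41, 42, 41, 41, 42, 31, 27]
y 0.30 [42, 41, 41, 41, 41, 41, 41, 42, 41, 32, 30, 28]
```

Call:
jog_arm(
  rows=[1,-0.1,0.1,0,0,1,-0.2,0.2,0,0,1,-0.25,0.26,0.1,0,1,-0.25,0.26,0.2,0,1,-0.2,0.2,0.3,0,1,-0.1,0.1,0.2,0,1,0,0,0.1,0,1,0,0,0,0],
)

```text
t: 17.27
position: [0.6141, 0.2516, 0.0988]
tcp_rot: [-0.001, -0.015, 1.0, -0.001]
contact_force: [0.3, 0.3, -4.2]
width: 0.0228
grasp_force: 88.3
```

Call:
jog_arm(
  rows=[1,0,0,0,0,1,0,0,0,0,1,0,0,0,0],
  grip_force=25,
)

```text
t: 17.52
position: [0.6147, 0.2518, 0.1006]
tcp_rot: [0.0, -0.015, 1.0, 0.0]
contact_force: [0.3, -0.8, -3.3]
width: 0.0231
grasp_force: 88.3
```

```bash
python3 lk.py t2 .64 .76 .21 .31 .055 .08
```

```text
17.5167 [0.6147 0.2518 0.1006] [ 2.000e-04 -1.510e-02  9.999e-01  1.000e-04] [ 0.34 -0.84 -3.32] [0.03 0.12 0.01]
n 806 slope deg x,y [ 1.65 -1.81] mean [0.6784 0.2541 0.0638]
y 0.21 [535, 60, 43, 43, 43, 43, 43, 43, 41, 31, 4, 1, 1]
y 0.23 [537, 535, 447, 66, 67, 67, 66, 59, 43, 32, 17, 1, 0]
y 0.25 [538, 536, 463, 419, 66, 67, 66, 65, 42, 41, 25, 1, 0]
y 0.27 [537, 374, 455, 67, 66, 67, 66, 59, 41, 34, 26, 0, 1]
y 0.29 [448, 452, 56, 44, 55, 50, 55, 43, 40, 31, 27, 0, 0]
```

Call:
jog_arm(
  rows=[0.85,0,0,0.1,0,0.8,0,0,0.1,0],
  grip_force=25,
)

```text
t: 17.73
position: [0.6148, 0.2519, 0.0965]
tcp_rot: [0.0, -0.015, 1.0, 0.0]
contact_force: [0.2, -0.7, -3.3]
width: 0.0231
grasp_force: 88.3
```

Call:
jog_arm(
  rows=[0.76,0,0,0.05,0,0.76,0,0,0.05,0,0.76,0,0,0.05,0,0.76,0,0,0,0],
  grip_force=20,
)

```text
t: 18.07
position: [0.6153, 0.2521, 0.0952]
tcp_rot: [0.001, -0.015, 1.0, 0.0]
contact_force: [-3.2, 0.3, 9.0]
width: 0.023
grasp_force: 90.3
```

Call:
jog_arm(
  rows=[0.74,0,0,0,0,0.73,0,0,0,0],
  grip_force=20,
)

```text
t: 18.23
position: [0.6153, 0.2521, 0.0952]
tcp_rot: [0.001, -0.015, 1.0, 0.0]
contact_force: [-3.1, -0.1, 11.2]
width: 0.0234
grasp_force: 65.0
```

Call:
jog_arm(
  rows=[0.72,0,0,0,0,0.72,0,0,0,0],
  grip_force=20,
)

```text
t: 18.4
position: [0.6162, 0.2523, 0.0946]
tcp_rot: [0.002, -0.016, 1.0, 0.001]
contact_force: [2.8, -0.5, 3.6]
width: 0.0242
grasp_force: 9.5
```

Call:
jog_arm(
  rows=[0.725,0,0,0,0],
  grip_force=20,
)

```text
t: 18.48
position: [0.6162, 0.2523, 0.0946]
tcp_rot: [0.002, -0.015, 1.0, 0.0]
contact_force: [3.4, -0.6, 5.8]
width: 0.0237
grasp_force: 16.9
```

```bash
python3 lk.py t3 .64 .76 .21 .31 .046 .08
```

```text
18.4833 [0.6162 0.2523 0.0946] [ 1.600e-03 -1.550e-02  9.999e-01  5.000e-04] [ 3.36 -0.62  5.81] [-0.47 -0.85  0.14]
n 853 slope deg x,y [-1.06 -1.8 ] mean [0.681  0.2553 0.056 ]
y 0.21 [528, 53, 45, 43, 43, 43, 43, 43, 36, 30, 8, 1, 0]
y 0.23 [531, 530, 442, 60, 59, 59, 58, 51, 42, 31, 11, 1, 1]
y 0.25 [532, 530, 455, 418, 60, 58, 58, 57, 42, 41, 26, 0, 0]
y 0.27 [531, 366, 446, 60, 59, 59, 58, 51, 42, 33, 27, 0, 0]
y 0.29 [442, 441, 53, 48, 50, 50, 49, 47, 40, 30, 27, 0, 0]
```

Call:
jog_arm(
  rows=[0.725,0,0,0.06,0,0.725,0,0,0.06,0,0.725,0,0,0,0],
)

```text
t: 18.78
position: [0.6177, 0.2526, 0.0933]
tcp_rot: [0.003, -0.016, 1.0, 0.001]
contact_force: [5.9, -1.7, 9.7]
width: 0.0241
grasp_force: 18.4
```

```bash
python3 lk.py t4 .64 .76 .21 .31 .046 .08
```

```text
18.7833 [0.6177 0.2526 0.0933] [ 3.000e-03 -1.580e-02  9.999e-01  8.000e-04] [ 5.86 -1.66  9.66] [-0.89 -1.75  0.2 ]
n 816 slope deg x,y [-1.11 -1.26] mean [0.6801 0.255  0.054 ]
y 0.21 [527, 51, 45, 43, 42, 43, 43, 43, 38, 31, 4, 1, 1]
y 0.23 [530, 528, 447, 57, 57, 56, 54, 47, 42, 32, 22, 1, 1]
y 0.25 [530, 530, 449, 431, 56, 55, 56, 53, 42, 41, 24, 1, 0]
y 0.27 [530, 382, 442, 58, 56, 55, 55, 48, 41, 40, 27, 0, 0]
y 0.29 [443, 438, 418, 46, 47, 47, 45, 44, 41, 30, 27, 0, 1]
```

Call:
jog_arm(
  rows=[0.725,-0.15,0,-0.05,0,0.725,-0.15,0,-0.08,0,0.725,-0.15,0,-0.16,0,0.725,-0.16,0,-0.17,0,0.725,0,0,0,0],
)

```text
t: 19.25
position: [0.6269, 0.2521, 0.0996]
tcp_rot: [-0.001, -0.015, 1.0, -0.0]
contact_force: [-0.8, 1.4, -3.2]
width: 0.0238
grasp_force: 16.3
```

```bash
python3 lk.py t5 .65 .76 .21 .31 .046 .08
```

```text
19.25 [0.6269 0.2521 0.0996] [-6.000e-04 -1.490e-02  9.999e-01 -2.000e-04] [-0.85  1.42 -3.17] [ 0.07  0.45 -0.02]
n 807 slope deg x,y [-5.95 -1.65] mean [0.6881 0.255  0.0571]
y 0.21 [533, 55, 44, 43, 43, 42, 44, 38, 31, 8, 0, 0]
y 0.23 [536, 535, 455, 64, 59, 58, 55, 45, 33, 20, 1, 0]
y 0.25 [537, 536, 361, 470, 59, 58, 57, 42, 41, 26, 1, 0]
y 0.27 [536, 534, 441, 455, 60, 58, 56, 43, 34, 26, 1, 0]
y 0.29 [448, 444, 449, 50, 50, 48, 46, 45, 31, 27, -1, 0]
```

Call:
jog_arm(
  rows=[0.725,-0.15,0,0,0,0.725,-0.15,0,-0.05,0,0.725,-0.15,0,-0.12,0,0.725,0,0,0,0],
)

```text
t: 19.63
position: [0.6352, 0.2529, 0.1037]
tcp_rot: [-0.001, -0.015, 1.0, 0.0]
contact_force: [-5.6, 1.1, 1.1]
width: 0.0241
grasp_force: 16.9
```

```bash
python3 lk.py t6 .65 .76 .21 .31 .046 .08
```

```text
19.6333 [0.6352 0.2529 0.1037] [-7.000e-04 -1.520e-02  9.999e-01  0.000e+00] [-5.64  1.05  1.13] [ 0.72  2.25 -0.01]
n 817 slope deg x,y [-7.83 -1.62] mean [0.6876 0.2554 0.0575]
y 0.21 [538, 537, 56, 43, 42, 42, 43, 34, 31, 8, 0, 1]
y 0.23 [541, 540, 539, 446, 60, 57, 54, 45, 32, 17, 0, 0]
y 0.25 [541, 541, 539, 406, 467, 58, 55, 51, 41, 26, 1, 0]
y 0.27 [189, 540, 391, 456, 60, 58, 55, 43, 34, 27, 1, 0]
y 0.29 [400, 459, 448, 441, 51, 47, 46, 45, 30, 28, 1, 0]
```

Call:
jog_arm(
  rows=[0.725,-0.12,0,-0.15,0,0.725,-0.12,0,-0.15,0,0.725,0,0,0,0],
)

```text
t: 19.93
position: [0.6411, 0.253, 0.1098]
tcp_rot: [0.0, -0.015, 1.0, 0.0]
contact_force: [-2.3, 0.8, -2.1]
width: 0.0239
grasp_force: 16.5
```

```bash
python3 lk.py t7 .65 .76 .21 .31 .046 .08
```

```text
19.9333 [0.6411 0.253  0.1098] [ 2.000e-04 -1.520e-02  9.999e-01  2.000e-04] [-2.26  0.82 -2.05] [0.6  1.14 0.11]
n 829 slope deg x,y [-11.54  -1.48] mean [0.6878 0.2558 0.0601]
y 0.21 [545, 544, 543, 44, 42, 43, 43, 40, 31, 8, 1, 1]
y 0.23 [547, 547, 546, 543, 439, 59, 56, 44, 33, 21, 0, 1]
y 0.25 [547, 547, 547, 545, 456, 60, 56, 52, 41, 25, 0, 0]
y 0.27 [203, 547, 545, 448, 459, 60, 57, 45, 33, 27, 0, 1]
y 0.29 [365, 451, 458, 455, 52, 50, 47, 44, 31, 27, 0, 1]
```

Call:
jog_arm(
  rows=[0.725,-0.13,0,-0.12,0,0.725,-0.13,0,-0.12,0,0.725,-0.13,0,-0.1,0,0.725,0,0,0,0],
)

```text
t: 20.32
position: [0.6493, 0.253, 0.1166]
tcp_rot: [0.0, -0.015, 1.0, 0.0]
contact_force: [-1.6, 1.8, -3.6]
width: 0.0234
grasp_force: 16.4
```

```bash
python3 lk.py t8 .65 .76 .21 .31 .046 .08;  python3 - <<'E'
import cv2
p=cv2.imread('pics/t8.png'); c=p[220:350,190:345]; cv2.imwrite('pics/t8c.png',cv2.resize(c,None,fx=4.6,fy=4.6,interpolation=cv2.INTER_CUBIC))
E
```

```text
20.3167 [0.6493 0.253  0.1166] [ 4.000e-04 -1.500e-02  9.999e-01  1.000e-04] [-1.58  1.84 -3.64] [0.75 0.68 0.09]
n 850 slope deg x,y [-16.15  -1.71] mean [0.688  0.2554 0.0629]
y 0.21 [552, 552, 551, 549, 42, 42, 44, 40, 31, 8, 1, 0]
y 0.23 [555, 554, 553, 552, 477, 445, 57, 45, 33, 18, 0, 0]
y 0.25 [555, 554, 554, 554, 551, 460, 57, 52, 41, 24, 1, 1]
y 0.27 [554, 201, 553, 552, 454, 472, 57, 43, 33, 26, 0, 0]
y 0.29 [355, 385, 461, 464, 463, 52, 48, 43, 30, 28, 0, 2]
```

View pics/t8c.png

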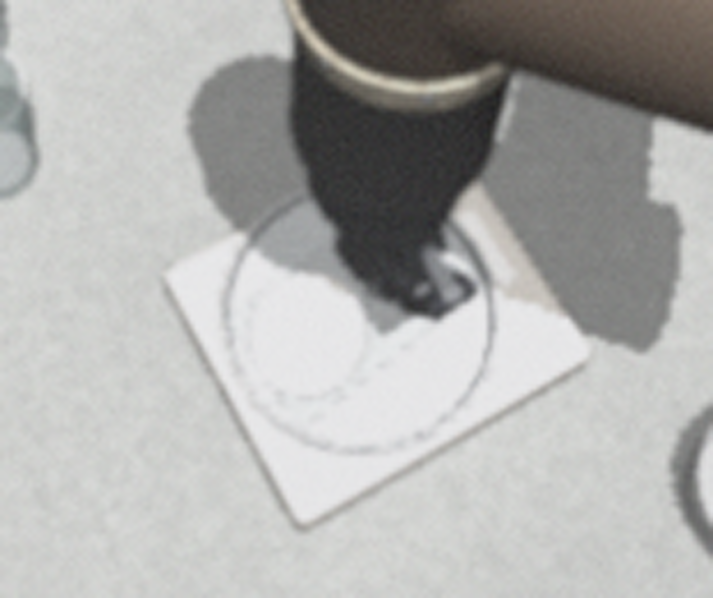

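The crop shows the disc at (308,335) inside the pan against its far rim, with the blade tilted under it and the arm behind.

Call:
jog_arm(
  rows=[0.74,0,0,0,0,0.74,0,0,0,0,0.74,0.1,0,0,0,0.74,0.2,0,0,0,0.74,0.2,0,0,0,0.74,0.2,0,0,0,0.74,0.2,0,0,0,0.74,0.2,0,0,0,0.74,0.2,0,0,0,0.74,0.2,0,0,0],
  grip_force=40,
)

```text
t: 21.2
position: [0.6181, 0.252, 0.1163]
tcp_rot: [0.0, -0.015, 1.0, 0.0]
contact_force: [0.1, -0.7, -3.1]
width: 0.0235
grasp_force: 40.3
```

```bash
python3 lk.py t9 .63 .74 .21 .31 .046 .08
```

```text
21.2 [0.6181 0.252  0.1163] [ 1.000e-04 -1.510e-02  9.999e-01  0.000e+00] [ 0.06 -0.68 -3.15] [-0.04  0.03  0.03]
n 783 slope deg x,y [-12.11  -2.58] mean [0.6672 0.2545 0.0606]
y 0.21 [550, 551, 443, 45, 44, 43, 42, 41, 42, 37, 31, 13]
y 0.23 [554, 553, 552, 455, 445, 58, 53, 42, 42, 42, 31, 15]
y 0.25 [553, 554, 553, 396, 468, 57, 54, 43, 42, 42, 41, 25]
y 0.27 [205, 553, 285, 452, 477, 57, 53, 42, 42, 42, 36, 27]
y 0.29 [409, 465, 459, 472, 52, 48, 42, 41, 42, 41, 31, 27]
```

```bash
cat > tl.py <<'E'
from h import *
import sys
def run(fn):
    p,d,m=load(fn); D=cloud(d,m); h=lambda a,b,c,e,f,g:(D[...,0]>a)&(D[...,0]<b)&(D[...,1]>c)&(D[...,1]<e)&(D[...,2]>f)&(D[...,2]<g)&(p.min(2)>90)
    q=D[h(.60,.75,.21,.30,.048,.09)]
    # RANSAC plane
    r=np.random.default_rng(0); best=None
    for _ in range(800):
        a=q[r.choice(len(q),3,replace=False)]; n=np.cross(a[1]-a[0],a[2]-a[0]); l=np.linalg.norm(n)
        if l<1e-6: continue
        n/=l; i=abs((q-a[0])@n)<.0012
        if best is None or i.sum()>best.sum(): best=i
    Q=q[best]; k=np.linalg.lstsq(np.c_[Q[:,:2],np.ones(len(Q))],Q[:,2],rcond=None)[0]
    print(fn,len(q),len(Q),'slope',np.degrees(np.arctan(k[:2])).round(1),'x range',np.percentile(Q[:,0],[1,50,99]).round(4),'y',np.percentile(Q[:,1],[1,50,99]).round(4),'z',np.percentile(Q[:,2],[1,99]).round(4))
for f in sys.argv[1:]: run(f)
E
python3 tl.py t7 t8 t9; python3 -c "
from h import *
snap('side','u9.png'); print(env.state()['t'])"; python3 tl.py u9 t9
```

```text
t7 941 309 slope [-15.4  -0.3] x range [0.6583 0.6903 0.7317] y [0.2195 0.2525 0.287 ] z [0.0501 0.0712]
t8 890 296 slope [-19.3  -0.4] x range [0.6606 0.691  0.7305] y [0.2201 0.2551 0.2878] z [0.0504 0.075 ]
t9 958 321 slope [-20.2  -1.4] x range [0.6369 0.6672 0.6981] y [0.219  0.2525 0.2846] z [0.051  0.0734]
21.3
u9 268 123 slope [-18.9  -0.9] x range [0.6335 0.6645 0.6924] y [0.2222 0.255  0.2891] z [0.0488 0.0694]
t9 958 321 slope [-20.2  -1.4] x range [0.6369 0.6672 0.6981] y [0.219  0.2525 0.2846] z [0.051  0.0734]
```

Call:
jog_arm(
  rows=[0.74,0,0,0,0,0.74,0,0,0,0,0.74,0,0,0,0],
)

```text
t: 21.55
position: [0.6187, 0.252, 0.1162]
tcp_rot: [0.0, -0.015, 1.0, 0.0]
contact_force: [0.7, -0.4, -4.3]
width: 0.0234
grasp_force: 40.2
```

```bash
python3 -c "
from h import *
snap('scene','v1.png'); s=env.state(); print(s['t'],s['position'],s['contact_force'])
p,d,m=load('v1'); D=cloud(d,m)
# blade side-strip plane and nose
q=D[(abs(D[...,1]-.289)<.004)&(D[...,0]>.62)&(D[...,0]<.72)&(D[...,2]<.09)&(D[...,2]>.03)]; q=q[q[:,0].argsort()]
print(np.c_[q[:,0],q[:,2]].round(4).tolist())
q=D[(abs(D[...,1]-.2545)<.004)&(D[...,0]>.62)&(D[...,0]<.72)&(D[...,2]<.09)&(D[...,2]>.03)]; q=q[q[:,0].argsort()]
print(np.c_[q[:,0],q[:,2]].round(4).tolist())
"; python3 tl.py v1
```

```text
21.6 [0.61869451 0.25198531 0.11614578] [-0.13405121 -0.0171271  -3.41253615]
[[0.621, 0.0688], [0.6214, 0.0436], [0.6225, 0.042], [0.6228, 0.0402], [0.623, 0.068], [0.6234, 0.0393], [0.6241, 0.0664], [0.6248, 0.0419], [0.6249, 0.0668], [0.6257, 0.0396], [0.6257, 0.0642], [0.6267, 0.0407], [0.6276, 0.0411], [0.6287, 0.067], [0.629, 0.0437], [0.6294, 0.0423], [0.6295, 0.0395], [0.6298, 0.0654], [0.6301, 0.0391], [0.6319, 0.0651], [0.6325, 0.0425], [0.6333, 0.0428], [0.6333, 0.0395], [0.6333, 0.0647], [0.6346, 0.0672], [0.6351, 0.0442], [0.6357, 0.0656], [0.636, 0.0603], [0.6361, 0.0387], [0.6365, 0.0437], [0.6376, 0.0642], [0.6381, 0.0408], [0.6387, 0.0403], [0.6392, 0.0648], [0.6398, 0.0607], [0.6398, 0.0415], [0.6403, 0.0404], [0.6412, 0.0639], [0.642, 0.0415], [0.6424, 0.0625], [0.6427, 0.0377], [0.6432, 0.0434], [0.6442, 0.0608], [0.6451, 0.0452], [0.646, 0.0425], [0.6465, 0.0643], [0.6466, 0.042], [0.6479, 0.0609], [0.6481, 0.042], [0.649, 0.0393], [0.6492, 0.0601], [0.6494, 0.0577], [0.6506, 0.0432], [0.6508, 0.0573], [0.6518, 0.0417], [0.6525, 0.0582], [0.6529, 0.0568], [0.6531
[... 3256 characters left out ...]
4, 0.0505], [0.6937, 0.0534], [0.694, 0.0514], [0.6943, 0.0488], [0.6956, 0.0513], [0.696, 0.0502], [0.6968, 0.0503], [0.6986, 0.0522], [0.699, 0.05], [0.6993, 0.0484], [0.6996, 0.0417], [0.7001, 0.0483], [0.7004, 0.0414], [0.7016, 0.0398], [0.7028, 0.0425], [0.7043, 0.0428], [0.7047, 0.04], [0.7054, 0.0408], [0.7059, 0.0391], [0.7079, 0.0424], [0.709, 0.0441], [0.7101, 0.0427], [0.7112, 0.0438], [0.7118, 0.0441], [0.7118, 0.0391], [0.7138, 0.0427], [0.7149, 0.0442], [0.7152, 0.0426], [0.7158, 0.0412], [0.7168, 0.0384], [0.717, 0.0438], [0.718, 0.0377], [0.7182, 0.0427], [0.7192, 0.0395]]
v1 961 304 slope [-19.1  -1.5] x range [0.6382 0.6688 0.6986] y [0.219  0.2522 0.2842] z [0.0503 0.0723]
```

Call:
jog_arm(
  rows=[0.76,0,0,0,0,0.76,1,0,0,0,0.76,1,0,0,0,0.76,0.8,0,0,0,0.76,0.2,0,0,0,0.76,0,0,0,0],
  grip_force=60,
)

```text
t: 22.1
position: [0.558, 0.2504, 0.1168]
tcp_rot: [0.0, -0.016, 1.0, 0.0]
contact_force: [0.2, 0.5, -2.1]
width: 0.0235
grasp_force: 61.2
```

```bash
python3 lk.py v2 .60 .74 .21 .31 .046 .08; python3 tl.py v2
```

```text
22.1 [0.558  0.2504 0.1168] [ 3.000e-04 -1.550e-02  9.999e-01  2.000e-04] [ 0.21  0.47 -2.11] [ 0.06 -0.02  0.01]
n 892 slope deg x,y [-1.32 -0.46] mean [0.6513 0.2522 0.0505]
y 0.21 [57, 43, 44, 42, 43, 43, 43, 43, 42, 42, 42, 42, 40, 32, 5]
y 0.23 [453, 462, 50, 46, 49, 50, 50, 51, 50, 46, 42, 42, 42, 33, 19]
y 0.25 [371, 473, 50, 48, 50, 50, 50, 49, 50, 50, 43, 42, 42, 42, 26]
y 0.27 [459, 468, 49, 44, 49, 50, 50, 49, 50, 49, 42, 41, 42, 34, 27]
y 0.29 [450, 43, 43, 43, 42, 41, 42, 42, 42, 41, 41, 41, 42, 31, 27]
v2 766 386 slope [-0.2 -0.1] x range [0.6112 0.6597 0.7302] y [0.2154 0.2528 0.2902] z [0.0485 0.0511]
```

Call:
jog_arm(
  rows=[0.76,0.1,0,-0.4,0,0.76,0.3,0,-0.8,0,0.76,0.4,0,-0.8,0,0.76,0.4,0,-0.4,0,0.76,0.3,-0.5,0,0,0.76,0.2,-1,0,0,0.76,0.2,-1,0,0,0.76,0.2,-1,0,0,0.76,0,-1,0,0,0.76,0,-1,0,0,0.76,0,-1,0,0,0.76,0,-1,0,0,0.76,0,-1,0,0,0.76,0,-1,0,0,0.76,0,-1,0,0,0.76,0,-1,0,0,0.76,0,-0.75,0,0,0.76,0,0,0,0.035,0.76,0,0,0,0],
)

```text
t: 23.73
position: [0.5228, 0.0015, 0.1636]
tcp_rot: [-0.001, 0.044, 0.999, -0.0]
contact_force: [0.3, -0.2, -3.3]
width: 0.0231
grasp_force: 61.2
```

```bash
python3 - <<'E'
from h import *
s=env.state(); print(s['t'],s['position'].round(4),s['tcp_rot'].round(4),s['contact_force'].round(2),s['width'])
p,d,m=snap('scene','y1.png'); D=cloud(d,m)
q=D[(D[...,2]>.0465)&(D[...,2]<.0535)&(np.hypot(D[...,0]-.655,D[...,1]-.2545)<.068)]
print('disc',len(q),cv2.minEnclosingCircle(q[:,:2].astype(np.float32)),q.mean(0),'slope',np.degrees(np.linalg.lstsq(np.c_[q[:,:2],np.ones(len(q))],q[:,2],rcond=None)[0][:2]))
# blade plane
P=s['position']; q=D[(D[...,0]>P[0]+.03)&(D[...,0]<P[0]+.1)&(abs(D[...,1]-P[1])<.035)&(D[...,2]>.06)&(D[...,2]<.13)&(p.min(2)>90)]
print('blade',len(q),np.degrees(np.arctan(np.linalg.lstsq(np.c_[q[:,:2],np.ones(len(q))],q[:,2],rcond=None)[0][:2])),q.mean(0),np.percentile(q[:,0],99))
E
```

```text
23.7333 [0.5228 0.0015 0.1636] [-6.00e-04  4.37e-02  9.99e-01 -2.00e-04] [ 0.3  -0.19 -3.32] 0.023147844509455333
disc 520 ((0.6624357104301453, 0.24371083080768585), 0.0428321436047554) [0.66553571 0.25168355 0.04987916] slope [-0.08969295 -0.24232422]
blade 318 [-19.0632717    1.83742862] [0.57416607 0.00277458 0.09967216] 0.5966088084149967
```

Call:
jog_arm(
  rows=[0.76,0,0.17,0.4,-0.002,0.76,0,0,0.8,0,0.76,0,0,0.9,0,0.76,0,0,0.8,0,0.76,0,0,0.4,0,0.76,0,0,0.1,0,0.74,0,0,0,0,0.725,0,0,0,0,0.725,0,0,0,0],
  grip_force=20,
)

```text
t: 24.53
position: [0.5249, 0.0077, 0.0971]
tcp_rot: [0.001, 0.036, 0.999, 0.0]
contact_force: [-0.2, -0.3, -3.5]
width: 0.0235
grasp_force: 34.8
```

Call:
jog_arm(
  rows=[0.725,0.1,0,0.15,0,0.725,0.15,0,0.2,0,0.725,0.15,0,0.15,0,0.725,0,0,0,0],
)

```text
t: 24.87
position: [0.5167, 0.0083, 0.087]
tcp_rot: [0.001, 0.036, 0.999, 0.0]
contact_force: [-0.3, 0.1, 3.6]
width: 0.0237
grasp_force: 35.4
```

Call:
jog_arm(
  rows=[0.722,0.1,-0.03,0.1,0,0.722,0.17,-0.03,0.15,0,0.722,0.17,-0.03,0.15,0,0.722,0.17,-0.03,0.15,0,0.722,0,0,0,0],
)

```text
t: 25.28
position: [0.5033, 0.0066, 0.0749]
tcp_rot: [0.0, 0.037, 0.999, 0.0]
contact_force: [0.1, 1.9, 0.2]
width: 0.0238
grasp_force: 17.7
```

```bash
cat > bl.py <<'E'
from h import *
import sys
s=env.state(); P=s['position']; print(s['t'],P.round(4),s['tcp_rot'].round(4),s['contact_force'].round(2),s['wrist_torque'].round(2),s['width'],s['grasp_force'])
p,d,m=snap('scene',sys.argv[1]+'.png'); D=cloud(d,m)
q=D[(D[...,0]>.53)&(D[...,0]<.63)&(abs(D[...,1])<.03)&(D[...,2]>.012)&(D[...,2]<.08)&(p.min(2)>90)]
print('blade',len(q),np.degrees(np.arctan(np.linalg.lstsq(np.c_[q[:,:2],np.ones(len(q))],q[:,2],rcond=None)[0][:2])),q.mean(0),np.percentile(q[:,0],[1,99]),np.percentile(q[:,2],[1,99]))
E
python3 bl.py y2
```

```text
25.2833 [0.5033 0.0066 0.0749] [0.000e+00 3.660e-02 9.993e-01 1.000e-04] [0.14 1.92 0.16] [ 0.72 -0.16  0.16] 0.02377385081082605 17.703943848609924
blade 368 [-5.27973484  0.45839892] [0.56368877 0.00067718 0.02693119] [0.53083012 0.59668387] [0.02119607 0.03299773]
```

Call:
jog_arm(
  rows=[0.722,0.15,0,0.15,0,0.722,0.12,0,0.15,0,0.722,0,0,0.06,0,0.722,0,0,0,0],
)

```text
t: 25.67
position: [0.4974, 0.0068, 0.068]
tcp_rot: [-0.001, 0.037, 0.999, -0.0]
contact_force: [-6.0, 3.5, 10.0]
width: 0.0239
grasp_force: 18.4
```

```bash
python3 bl.py y3
```

```text
25.6667 [0.4974 0.0068 0.068 ] [-8.000e-04  3.680e-02  9.993e-01 -2.000e-04] [-6.04  3.54 10.04] [1.39 2.1  0.11] 0.02388377119135199 18.353227972984314
blade 360 [ 0.23611385 -0.0292608 ] [0.56375049 0.00079443 0.0259062 ] [0.5305619  0.59723279] [0.02185782 0.02989951]
```

Call:
jog_arm(
  rows=[0.722,0,0,-0.04,0,0.7,0,0,0,0,0.6,0,0,0,0,0.4,0,0,0,0,0,0,0,0,0,0,0,0,0,0,0,0,0,0,0,0,0,0,0,0],
)

```text
t: 26.38
position: [0.4985, 0.0069, 0.0688]
tcp_rot: [-0.0, 0.037, 0.999, -0.0]
contact_force: [0.5, 0.0, -0.1]
width: 0.0853
grasp_force: 0.0
```

Call:
jog_arm(
  rows=[0,0,0,-0.3,0,0,0,0,-0.7,0,0,0,0,-1,0,0,0,0,-1,0,0,0,0,-1,0,0,0,0,-1,0,0,0.5,0,-1,0,0,1,0,-0.5,0,0,1,0,0,0,0,0,0,0,0,0,0,0,0,0],
)

```text
t: 27.3
position: [0.4482, 0.0106, 0.1998]
tcp_rot: [0.001, 0.036, 0.999, 0.0]
contact_force: [-0.4, 0.0, 0.9]
width: 0.0855
grasp_force: 0.0
```

```bash
python3 bl.py y4; python3 - <<'E'
from h import *
p,d,m=load('y4'); D=cloud(d,m)
h=D[(D[...,2]>.1)&(D[...,2]<.116)&(abs(D[...,0]-.5)<.04)&(abs(D[...,1])<.04)]; print('handle top',len(h),h.mean(0) if len(h) else 0)
q=D[(D[...,2]>.0465)&(D[...,2]<.0535)&(np.hypot(D[...,0]-.655,D[...,1]-.2545)<.068)]
print('disc',len(q),q.mean(0),'slope',np.degrees(np.linalg.lstsq(np.c_[q[:,:2],np.ones(len(q))],q[:,2],rcond=None)[0][:2]))
cv2.imwrite('pics/y4b.png',cv2.resize(p,(800,600)))
E
```

```text
27.3 [0.4482 0.0106 0.1998] [8.000e-04 3.640e-02 9.993e-01 5.000e-04] [-0.42  0.01  0.9 ] [ 0.03 -0.06 -0.07] 0.08554595802732494 0.0
blade 358 [ 0.39991244 -0.1288495 ] [0.56376695 0.00090436 0.0261684 ] [0.53028374 0.59698436] [0.02215944 0.03018984]
handle top 96 [0.49891462 0.00848004 0.10812064]
disc 518 [0.66582005 0.25166123 0.04981142] slope [-0.10309593 -0.34169492]
```

View pics/y4b.png

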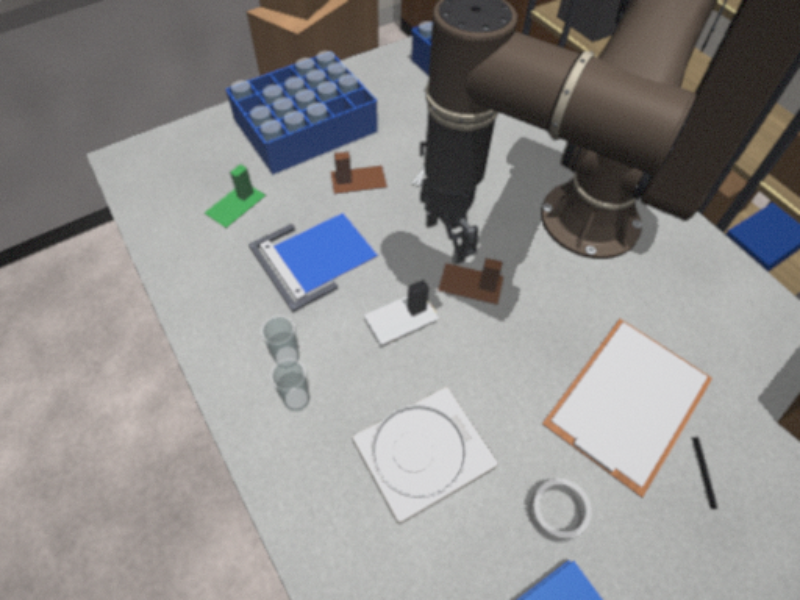

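The picture shows the disc flat in the pan at (413,447) and the lifter back on its rest block at (405,315). The tumblers and tape are where they started, and the gripper touches nothing.

```bash
python3 -c "
from rig import order
print(order.job_done())"
```

```text
the job is handed in; nothing more can be done
None
```

The job is handed in at about 27 s: the disc lies flat in the scale pan and the lifter is back flat on its rest block and released. The blade pressed the pad with up to about 14 N for a moment, and the disc came off the blade only on a quick backward pull at about 20 degrees of tilt, with its front edge apparently already on the pan floor.

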